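Snap the power board onto its standoffs

TASK

Refit the power board in the opened stirrer: lift it off the foam, set it on the four nylon standoffs in the tray with the terminal block to the rear, and press it slowly down (easiest one end after the other) until every post has clicked through its hole and the board sits fully home on all four. Feel for the clicks and stop as soon as it is firm: driven onto the hard shoulders with more than 30 N it cracks. Leave the other things on the bench where they are.

Things in the scene. Friction and masses are not known exactly. Their poses are not given: they have to be found in the camera images.
- standoffs: the shoulders of the four white nylon snap standoffs in the tray, taken together (origin and axes as the tray; see post_a to post_d). They are hard: pressed at about 5 mm/s a stop at 15 to 20 N is safe, at 30 mm/s the same stop comes too late
- board: green circuit board, 160 (x) x 100 (y) x 2.4 mm, 0.22 to 0.35 kg, starts level on the foam; origin: centre of its underside, z up. On top: black transformer block at x = -36 mm; at the +x end a terminal block (13 mm tall), at the -x end relay and capacitor (20 mm), both beyond |x| = 62 and within |y| = 30 mm. Patches round x = 47, y = +-30 mm are free to press on. Fits only one way round
- transformer (a point): where to grip the board: its transformer block (44 along x, 36 along y, 32 mm tall), on the block's centre line, 22 mm above the board's upper face (24.4 mm above its underside; the block ends 10 mm higher). Axes as the board's. A solid block: the relay end can be pressed down through it
- foam: grey foam slab the board starts on, 200 x 130 x 20 mm, fixed to the bench; origin: centre of its underside
- tray: grey sheet-metal bottom shell of the stirrer, fixed to the bench: 230 (x) x 168 (y) mm, walls 2.5 mm thick, rim 42 mm above its origin, which lies under its centre on feet 0 to 10 mm tall, z up; two knobs on its front (-x), mains inlet inside its rear (+x) wall. Four snap standoffs (shoulders 20.5 mm above the origin) carry the board, terminal-block end to the rear (board x along tray x)
- hole_a (a point): centre of the board's 8 mm hole a at the underside, in the board's frame 70 mm from the middle towards the terminal-block end (+x) and 40 mm to +y
- hole_b (a point): centre of the board's 8 mm hole b at the underside, in the board's frame 70 mm to +x, 40 mm to -y
- hole_c (a point): centre of the board's 8 mm hole c at the underside, in the board's frame 70 mm to -x (the relay end), 40 mm to -y
- hole_d (a point): centre of the board's 8 mm hole d at the underside, in the board's frame 70 mm to -x and only 26 mm to +y (the odd one)
- post_a (a point): standoff a: centre of its 14 mm shoulder, where the board's underside seats. Over it a split nylon arrowhead, 13.4 mm tall, 3 mm wide at the tip, 11 mm at its barbs (3.4 mm above the shoulder). A board laid on rests 6 to 7 mm above the shoulder; at about 5 N per post (12 to 16 N to press one end home) the sprung halves give way, resistance drops and the barbs snap out over the board (1 mm of play)
- post_b (a point): standoff b: centre of its 14 mm shoulder, where the board's underside seats. Over it a split nylon arrowhead, 13.4 mm tall, 3 mm wide at the tip, 11 mm at its barbs (3.4 mm above the shoulder). A board laid on rests 6 to 7 mm above the shoulder; at about 5 N per post (12 to 16 N to press one end home) the sprung halves give way, resistance drops and the barbs snap out over the board (1 mm of play)
- post_c (a point): standoff c: centre of its 14 mm shoulder, where the board's underside seats. Over it a split nylon arrowhead, 13.4 mm tall, 3 mm wide at the tip, 11 mm at its barbs (3.4 mm above the shoulder). A board laid on rests 6 to 7 mm above the shoulder; at about 5 N per post (12 to 16 N to press one end home) the sprung halves give way, resistance drops and the barbs snap out over the board (1 mm of play)
- post_d (a point): standoff d: centre of its 14 mm shoulder, where the board's underside seats. Over it a split nylon arrowhead, 13.4 mm tall, 3 mm wide at the tip, 11 mm at its barbs (3.4 mm above the shoulder). A board laid on rests 6 to 7 mm above the shoulder; at about 5 N per post (12 to 16 N to press one end home) the sprung halves give way, resistance drops and the barbs snap out over the board (1 mm of play)
- screwdriver: screwdriver lying between tray and foam, 170 mm; bystander, origin at its underside (middle of its length)
- screw_dish: small steel dish, 60 mm wide, 16 mm tall, between tray and foam; bystander, origin at its underside
- beaker: clear plastic beaker, 84 mm wide, 100 mm tall; bystander, origin at its underside
- steel_cup: steel cup, 64 mm wide, 80 mm tall; bystander, origin at its underside
- bottle_big: glass bottle with blue cap, 72 mm wide, 145 mm tall; bystander, origin at its underside
- bottle_small: glass bottle with blue cap, 56 mm wide, 110 mm tall; bystander, origin at its underside
- case: pale green case, 190 x 55 x 30 mm; bystander, origin at its underside
- cover: the stirrer's removed top with its white plate, 230 x 168 x 51 mm; bystander, origin at its underside

How it is judged (in metres and radians):
On the way:
1. the board lies on the four standoffs, every hole over its own post (horizontal distance between hole_a and post_a below 0.004 m and horizontal distance between hole_b and post_b below 0.004 m and horizontal distance between hole_c and post_c below 0.004 m and horizontal distance between hole_d and post_d below 0.004 m and z of hole_a in the frame of post_a below 0.012 m and z of hole_b in the frame of post_b below 0.012 m and z of hole_c in the frame of post_c below 0.012 m and z of hole_d in the frame of post_d below 0.012 m), for 0.1 s.
At the end, for the whole second after the job is handed in: all four holes are snapped home: each hole's underside within 1.4 mm of its shoulder in height (under the barbs) and within 3 mm of it sideways, the board released and at rest (z of hole_a in the frame of post_a below 0.0014 m and z of hole_b in the frame of post_b below 0.0014 m and z of hole_c in the frame of post_c below 0.0014 m and z of hole_d in the frame of post_d below 0.0014 m and horizontal distance between hole_a and post_a below 0.003 m and horizontal distance between hole_b and post_b below 0.003 m and horizontal distance between hole_c and post_c below 0.003 m and horizontal distance between hole_d and post_d below 0.003 m and linear speed of board below 0.02 m/s); the robot touches nothing.
It fails at once if the board is rammed onto the shoulders of its standoffs with more than 30 N (contact force between board and standoffs above 30 N).
It fails at once if a bystander (tool, dish, beaker, cup, bottle, case or cover) is shoved more than 30 mm (distance of any of screwdriver, screw_dish, beaker, steel_cup, bottle_big, bottle_small, case, cover from where it was at the start of the episode above 0.03 m).
It also fails if it takes over 64 s, if anything falls off the work surface, if the arm or the gripper's body presses on something with over 40 N, if the wrist force passes 120 N, or if a joint passes its speed limit or range.

ROBOT

A 6-joint arm with a two-finger parallel gripper is mounted at the origin on the work surface. World frame = base frame: x ahead of the robot, y to its left, z up, the work surface at z = 0. Lengths are in mm, angles in rad, forces in N, time in s.
With the tool pointing down it reaches from about 300 to 775 mm from the base axis. Payload 14.6 kg.
Tool frame: the origin (TCP) lies on the front face of the gripper's body, between the roots of the fingers; the fingertips stand 97 mm ahead of it and the grasp point (between the pads) lies 78 mm ahead of it; z points along the fingers, y is the line along which they close (so a half turn about z gives the same grasp; the last joint's range is limited). The gripper opens to 94 mm and grips with 3 to 60 N. Pads are 16 mm wide; open, the fingers measure 119 mm over their backs; the gripper's body (75 mm by 177 mm) begins 78 mm behind the grasp point.
Start: joints at [1.087, 0.3, 1.521, -0, 1.321, -0.067], TCP at [222.657, 502.906, 302.646] pointing down, gripper open.
Joint ranges: [-3.03, 3.03], [-0.79, 2.21], [0.23, 2.52], [-1.04, 4.18], [0, 3.07], [-2.55, 2.55]. Speed limits (rad/s): [2.22, 2.22, 2.57, 3.14, 3.14, 3.14].

INTERFACE

Orientations are given as [roll, pitch, yaw] about the fixed x, y, z axes, in that order (R = Rz(yaw) Ry(pitch) Rx(roll)).
In Python, from cell import * gives the robot as it stands.
- The arm moves only by the tool carry_out, never from a script. Its arguments are lists of equal length, an entry for each row: "slide": the shift along the world's x, y, z scaled (see below), a list of three; "dr": the turn, a rotation vector about the world's x, y, z scaled (see below), a list of three; "gripper": the opening in per cent of the stroke, from 0 (shut) to 100 (fully open). A call has 1 to 10 rows; each row is the pose to reach, as a shift and turn from the pose commanded when the call began, turning the shorter way round; what a row does not reach only later rows make up. The controller multiplies each number of a shift by 0.25 m and each number of a turn by 360 degrees. A row lasts 1/12 s, in which the tool goes at most 41.7 mm and 7.16 degrees, less where a joint would pass 70% of its speed; a pose out of reach is approached as far as the arm can. A call with a number of a shift or a turn outside -1 to 1 is refused whole. A call with a gripper value outside its range is refused whole. The fingers move at their own pace and stop on an object; "newtons" is the grip in N (left out, the last holds). Time passes only in rows, so rows that repeat a pose let the fingers close. It gives the time, the measured TCP pose, the force, the opening and the grip force at its end, in the units of the state.
- read_state(): the state, without advancing time (a new reading comes with each control period).
- camera(name): name is "side" or "top"; returns the picture (420x560x3 uint8, red, green, blue); there is no depth.
- camera_model(name): a dict with "vfov" (degrees; the focal length in pixels is half the picture's height over the tangent of half this angle, whatever the lens; pixels are square), "cx", "cy" (the principal point, pixels), "k1" (the pictures are not rectified: a ray, as slopes to the right and down, at radius r is drawn at 1 + k1 r^2 times it, then the intrinsics apply), "R" (3x3) and "t" (3): a world point X has camera coordinates R X + t. Camera axes: x right, y down, z forward; pixel columns grow to the right and rows downward; lengths in mm; the calibration is good to about 2 mm. A picture is of the moment at which its call begins. camera_model takes no time and is no camera call.
- sign_off(): hands the job in; it is judged then, once.
The state is a dict: "clock": time; "joints": joint angles; "qd": joint speeds; "effort": joint torques, N m; "eef_pos": TCP position; "eef_rot": TCP orientation; "wrist_force": force on the tool from outside, world axes, zero at the start; "moment": the same for the moment, N m; "finger_gap": finger opening in mm; "finger_force": force on a finger pad.
Only numpy, scipy, OpenCV 4.12 (cv2) and the standard library are available. Lean on these libraries where they do the work, as an engineer would, in place of code of your own. Each camera call takes 0.05 s, during which the arm holds its last target. There are 200 camera calls.

## Working session

There is one attempt and no reset: what is moved stays moved. The work goes in short steps, Python scripts to look and compute and a tool call to move; the robot and the scene stay as the last step left them, time stands still between calls to the robot, and variables do not carry over. Pictures are saved under pics/ and viewed, at most 10 in all, crops included, and the job is handed in when it is done.

Besides the shell and the picture viewer there is one more tool, called after ">>>" by a JSON object that holds its "fn" and its "kwargs". carry_out: Moves the arm, as the interface text tells. Its arguments: {"type":"object","properties":{"slide":{"type":"array","items":{"type":"array","items":{"type":"number","minimum":-1,"maximum":1}}},"dr":{"type":"array","items":{"type":"array","items":{"type":"number","minimum":-1,"maximum":1}}},"gripper":{"type":"array","items":{"type":"number"}},"newtons":{"type":"number"}},"required":["slide","dr","gripper"]}

```bash
mkdir -p pics; python3 - <<'E'
from cell import *
import cv2
for n in("side","top"):
    cv2.imwrite(f"pics/{n}0.png",camera(n)[:,:,::-1]); print(n,camera_model(n))
print(read_state())
E
```

```text
side {'vfov': 48.578089099958966, 'cx': 279.4212684889496, 'cy': 206.85342130149172, 'k1': -0.08000976273320223, 'R': array([[ 0.99164433, -0.12854186,  0.01088602],
       [-0.09002075, -0.74996874, -0.65531912],
       [ 0.09240011,  0.64886353, -0.75527369]]), 't': array([-587.62027085,  109.59667637, 1212.21812664])}
top {'vfov': 42.21647691911581, 'cx': 273.50385274962895, 'cy': 203.49006846795257, 'k1': 0.05022452117872094, 'R': array([[ 0.0036591 , -0.99998767,  0.00335625],
       [-0.98613986, -0.00416512, -0.16586387],
       [ 0.1658758 , -0.00270282, -0.98614295]]), 't': array([ -11.73606675,  608.30874343, 1535.84658975])}
{'clock': 0.1, 'joints': array([ 1.08738053e+00,  3.00410444e-01,  1.52148566e+00, -9.34082898e-06,
        1.32070636e+00, -6.65991407e-02]), 'qd': array([ 0.0003588 , -0.00197652, -0.00237115,  0.00040892, -0.00136522,
       -0.00114466]), 'effort': array([ 1.27714709e-03, -5.32649982e+01, -3.53276896e+01,  7.09316391e-02,
        2.35289015e-02, -9.63398543e-05]), 'eef_pos': array([222.6134607 , 502.79690077, 302.15991968]), 'eef_rot': array([-3.14058448e+00, -5.81750277e-05,  2.72477829e+00]), 'wrist_force': array([-0.68437191,  0.51989611,  0.37268087]), 'moment': array([-0.01563039,  0.03102193, -0.04238262]), 'finger_force': 0.0, 'finger_gap': 93.66874204206295}
```

View pics/top0.png

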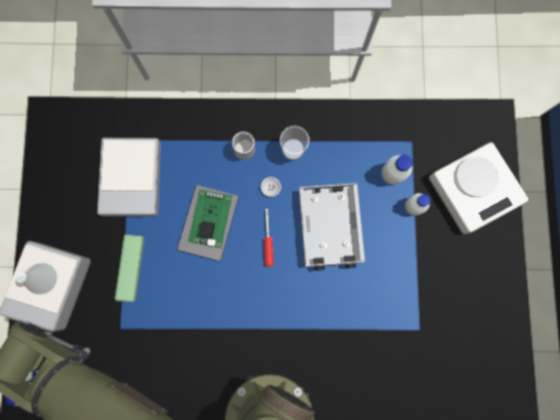

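View pics/side0.png

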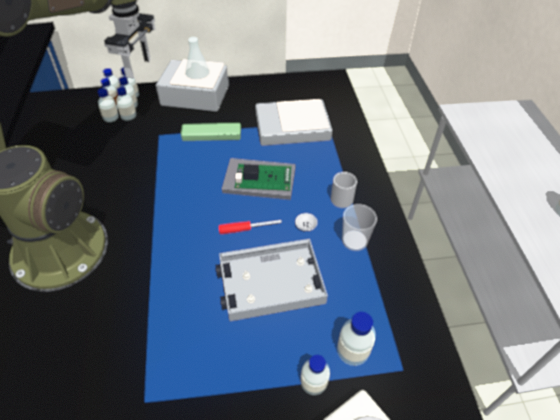

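The top view shows the board on its foam around (212,220), with the relay (white part) near (211,241). The tray is around (331,225), with its knobs at the bottom and the screwdriver and dish in between. The side view shows the same layout. Next I'll enlarge both.

```bash
python3 - <<'E'
import cv2,numpy as np
t=cv2.imread("pics/top0.png");s=cv2.imread("pics/side0.png")
def up(im,x0,y0,x1,y1,k):
    c=cv2.resize(im[y0:y1,x0:x1],None,fx=k,fy=k,interpolation=cv2.INTER_CUBIC)
    c=cv2.convertScaleAbs(c,alpha=1.2,beta=0)
    for x in range((x0+9)//10*10,x1,10):
        cv2.line(c,(int((x-x0+.5)*k),0),(int((x-x0+.5)*k),6),(0,255,255),1);cv2.putText(c,str(x),(int((x-x0+.5)*k)-8,16),0,.3,(0,255,255),1)
    for y in range((y0+9)//10*10,y1,10):
        cv2.line(c,(0,int((y-y0+.5)*k)),(6,int((y-y0+.5)*k)),(0,255,255),1);cv2.putText(c,str(y),(8,int((y-y0+.5)*k)+4),0,.3,(0,255,255),1)
    return c
a=up(t,175,180,245,265,5.7);b=up(t,298,180,368,275,5.7)
def hs(a,b):
    h=max(a.shape[0],b.shape[0]);f=lambda c:cv2.copyMakeBorder(c,0,h-c.shape[0],0,0,0)
    return np.hstack([f(a),f(b)])
cv2.imwrite("pics/t1.png",hs(a,b))
a=up(s,218,152,300,202,4.5);b=up(s,214,236,330,322,3.7)
cv2.imwrite("pics/s1.png",hs(a,b)); print(hs(a,b).shape)
E
```

```text
(318, 798, 3)
```

View pics/t1.png

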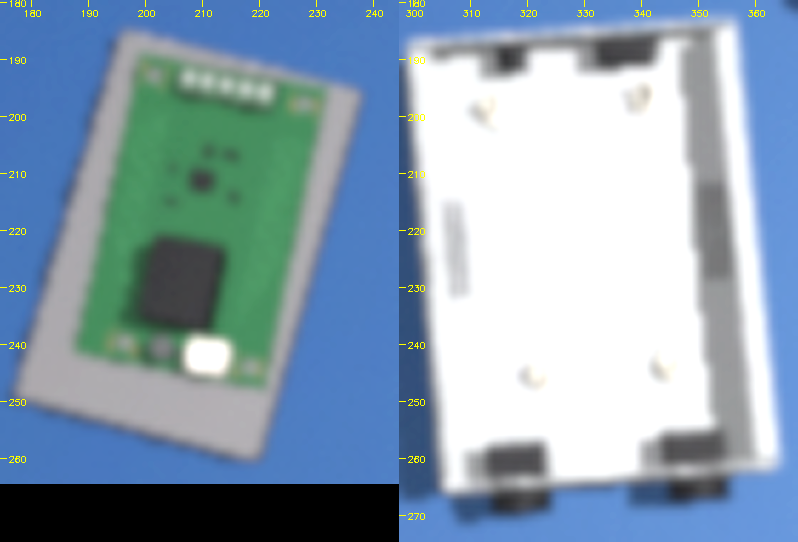

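View pics/s1.png

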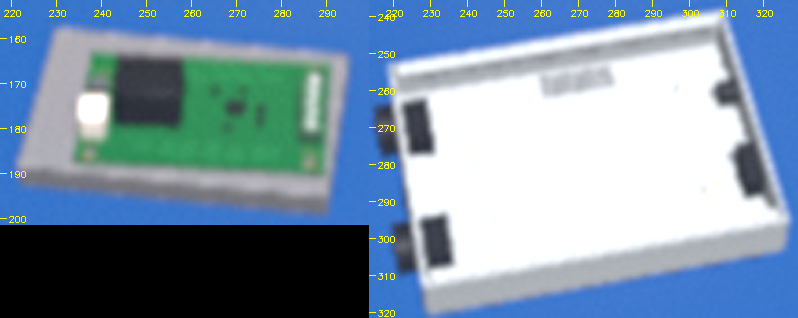

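The crops show the terminal block facing away from the robot on both parts: the board's white terminals are at (214,194) and the tray's mains inlet is at the rear. The holes are near a(201,193), b(227,197), c(218,244) and d(196,240). The posts are near (314,199), (340,197), (321,246) and (344,244). I'll fit both silhouettes in both views.

```bash
cat > h.py <<'E'
from cell import *
import cv2,numpy as np
from scipy.optimize import minimize
M={n:camera_model(n) for n in("side","top")}
def proj(n,P):
    m=M[n];c=np.atleast_2d(P)@m["R"].T+m["t"];s=c[:,:2]/c[:,2:];s=s*(1+m["k1"]*(s**2).sum(1,keepdims=True))
    return s*210/np.tan(np.radians(m["vfov"]/2))+[m["cx"],m["cy"]]
def pts(p,L): # p=x,y,z,yaw
    c,s=np.cos(p[3]),np.sin(p[3]);return np.asarray(L,float)@np.array([[c,s,0],[-s,c,0],[0,0,1]])+p[:3]
def box(a,b,z0,z1): return [(sx*a,sy*b,z) for sx in(-1,1) for sy in(-1,1) for z in(z0,z1)]
def render(n,p,L,S=8):
    h=cv2.convexHull(((proj(n,pts(p,L))+.5)*S*16).astype(np.float32)).astype(np.int32)
    im=np.zeros((420*S,560*S),np.uint8);cv2.fillConvexPoly(im,h,255,shift=4)
    return cv2.resize(im,(560,420),interpolation=cv2.INTER_AREA)/255.
def fit(data,p0,L,zw,z0): # data: {name:(mask,weight)}
    def cost(q):
        p=np.r_[q[:3],q[3]/100]
        return sum((w*(render(n,p,L)-m)**2).sum() for n,(m,w) in data.items())+zw*(q[2]-z0)**2
    q=np.r_[p0[:3],p0[3]*100]
    q=minimize(cost,q,method="Nelder-Mead",options=dict(initial_simplex=np.vstack([q]+[q+d*np.eye(4)[i] for i,d in enumerate((8,8,8,6))]),xatol=.02,fatol=.005,maxiter=300))
    return np.r_[q.x[:3],q.x[3]/100],q.fun
def boardmask(im):
    f=im.astype(float);g=f[...,1]-np.maximum(f[...,0],f[...,2]);return g
E
python3 - <<'E'
import cv2
t=cv2.imread("pics/top0.png");s=cv2.imread("pics/side0.png")
for n,im,P in(("top",t,dict(board=(205,215),dot=(215,220),foam=(190,245),foam2=(228,215),trayfloor=(330,230),rim=(301,220),rwall=(355,225),blue=(280,270),shadow=(302,255))),("side",s,dict(board=(265,170),foam=(230,180),foamside=(250,191),floor=(265,285),lwall=(280,308),blue=(240,210)))):
    for k,(x,y) in P.items(): print(n,k,im[y,x,::-1])
E
```

```text
top board [ 56 101  72]
top dot [ 59 120  79]
top foam [145 143 146]
top foam2 [115 132 121]
top trayfloor [219 220 222]
top rim [ 95 103 117]
top rwall [103 103 104]
top blue [ 73 113 170]
top shadow [ 46  68 102]
side board [ 43 117  73]
side foam [147 145 153]
side foamside [136 135 142]
side floor [213 218 222]
side lwall [145 150 155]
side blue [ 49  99 171]
```

```bash
cat >> h.py <<'E'
def roi(w,c,r=60):
    z=np.zeros_like(w);z[max(c[1]-r,0):c[1]+r,max(c[0]-r,0):c[0]+r]=1;return w*z
def tdata(n,im,c):
    f=im.astype(float);m=np.clip((f[...,0]/(f[...,2]+1)-.43)/.5,0,1)
    return m,roi((f.max(2)>60)*1.,c)
def bdata(n,im,c,r=60):
    f=im.astype(float);m=np.clip((f[...,1]-np.maximum(f[...,0],f[...,2]))/(f[...,1]+1)/.3,0,1)
    return m,roi(((f.max(2)>70)&(f.max(2)<190))*1.,c,r)
TB=box(115,84,2,42);BB=box(80,50,0,2.4)
H=dict(a=(70,40,0),b=(70,-40,0),c=(-70,-40,0),d=(-70,26,0))
E
python3 - <<'E'
from h import *
I={n:cv2.imread(f"pics/{n}0.png")[:,:,::-1] for n in M}
f=lambda n,c:None
def inv(n,u,z):
    m=M[n];s=(np.array(u)-[m["cx"],m["cy"]])/(210/np.tan(np.radians(m["vfov"]/2)));s0=s
    for _ in range(5): s=s0/(1+m["k1"]*(s**2).sum())
    d=m["R"].T@np.r_[s,1];o=-m["R"].T@m["t"];return o+d*(z-o[2])/d[2]
tc=inv("top",(331,226),42);bc=inv("top",(211,219),20);print(tc,bc)
pt,ft=fit({"top":tdata("top",I["top"],(331,226)),"side":tdata("side",I["side"],(270,280))},[*tc[:2],5,.05],TB,.05,5)
print("tray",pt,ft)
pb,fb=fit({"top":bdata("top",I["top"],(210,220),38),"side":bdata("side",I["side"],(263,172),38)},[*bc[:2],20,-.2],BB,.05,20)
print("board",pb,fb)
for n in M:
  print(n,"posts",proj(n,pts(pt,[np.add(v,(0,0,20.5+13)) for v in H.values()])).round(1).tolist())
  print(n,"holes",proj(n,pts(pb,[np.add(v,(0,0,2.4)) for v in H.values()])).round(1).tolist())
for n in M:
  d=I[n].copy()
  for p,L,c in((pt,TB,(255,0,0)),(pb,BB,(255,0,0))):
    e=render(n,p,L)>.5;k=e&~cv2.erode(e.astype(np.uint8),np.ones((3,3))).astype(bool);d[k]=c
  I[n]=d
a=cv2.resize(I["top"][175:275,175:370],None,fx=4,fy=4,interpolation=0)
cv2.imwrite("pics/o1.png",a[:,:,::-1])
print(read_state()["eef_rot"])
E
```

```text
[ 544.07104544 -177.03723626   42.        ] [566.25129216 175.21234527  20.        ]
tray [ 5.47906837e+02 -1.76777123e+02  1.14967990e+01  7.65805162e-02] 1187.2416925198152
board [ 5.67874672e+02  1.79045446e+02  1.92185193e+01 -1.82093530e-01] 250.1162401405962
side posts [[295.3, 256.8], [302.9, 284.1], [244.4, 294.3], [240.1, 270.8]]
side holes [[287.7, 167.7], [286.6, 187.2], [238.0, 185.0], [240.5, 168.9]]
top posts [[315.2, 201.9], [342.4, 199.9], [347.0, 247.6], [324.2, 249.2]]
top holes [[201.3, 193.0], [227.6, 197.9], [218.1, 244.1], [196.1, 240.0]]
[-3.14058448e+00 -5.81750277e-05  2.72477829e+00]
```

View pics/o1.png

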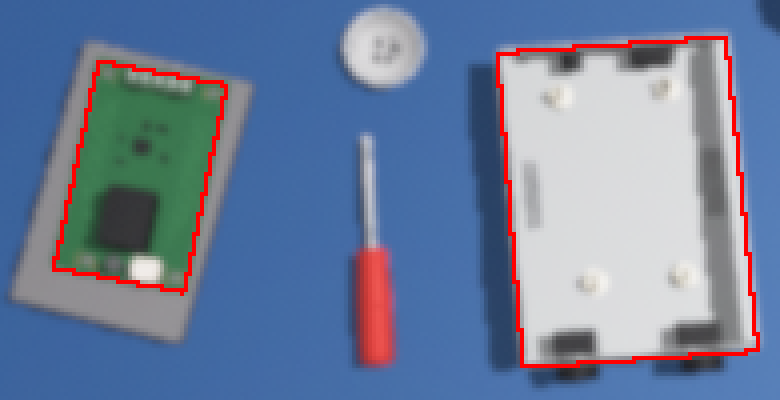

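The board outline fits well. The tray outline is pulled off by nearby objects in its window, so I'll refit with a tighter window and locate the posts by colour.

```bash
python3 - <<'E'
from h import *
I={n:cv2.imread(f"pics/{n}0.png")[:,:,::-1].copy() for n in M}
p=np.array([544,-177,5,.0766])
for it in range(2):
  D={}
  for n in M:
    m,w=tdata(n,I[n],(331,226) if n=="top" else (270,280))
    e=(render(n,p,TB)>.3).astype(np.uint8);w=w*cv2.dilate(e,np.ones((13,13)))
    # knobs: ignore anything beyond front wall, keep outside blue
    D[n]=(m,w)
  p,c=fit(D,p,TB,.05,5);print("tray",p.round(4),c)
print({n:fit({n:D[n]},p,TB,20,p[2])[0].round(3) for n in M})
for n in M:
  f=I[n].astype(float);x=f[...,0]-f[...,2]
  for k,v in H.items():
    u=proj(n,pts(p,[np.add(v,(0,0,24))]))[0];a,b=u.round().astype(int)
    q=np.clip(x[b-6:b+7,a-6:a+7]-2,0,None);yy,xx=np.mgrid[b-6:b+7,a-6:a+7]
    print(n,k,u.round(1),"cream",((q*xx).sum()/q.sum()).round(2),((q*yy).sum()/q.sum()).round(2),q.sum().round(),q.max())
d=I["side"];e=d.copy()
for pp,L in((p,TB),):
    k=render("side",pp,L)>.5;k&=~cv2.erode(k.astype(np.uint8),np.ones((3,3))).astype(bool);e[k]=(255,0,0)
z=lambda im,g:cv2.resize(np.clip((im[236:325,212:332]-g[0])*g[1],0,255).astype(np.uint8),None,fx=3.3,fy=3.3,interpolation=cv2.INTER_CUBIC)
cv2.imwrite("pics/o2.png",np.hstack([z(e.astype(float),(0,1)),z(d.astype(float),(150,2.4))])[:,:,::-1])
E
```

```text
tray [ 5.479280e+02 -1.767483e+02  1.148770e+01  7.670000e-02] 182.4074023497353
tray [ 5.479285e+02 -1.767868e+02  1.147820e+01  7.660000e-02] 181.7793618695029
{'side': array([ 5.47443e+02, -1.76867e+02,  1.15200e+01,  7.80000e-02]), 'top': array([ 5.48508e+02, -1.76486e+02,  1.15290e+01,  7.60000e-02])}
side a [295.2 259. ] cream 299.38 261.06 261.0 10.0
side b [302.7 286.2] cream 307.19 288.23 309.0 12.0
side c [244.6 296.3] cream 249.4 298.6 258.0 10.0
side d [240.3 273. ] cream 244.78 275.37 229.0 11.0
top a [315.  202.4] cream 313.94 198.69 223.0 15.0
top b [342.  200.5] cream 340.92 196.74 213.0 12.0
top c [346.6 247.9] cream 345.2 243.84 204.0 13.0
top d [323.9 249.5] cream 322.65 245.4 208.0 14.0
```

View pics/o2.png

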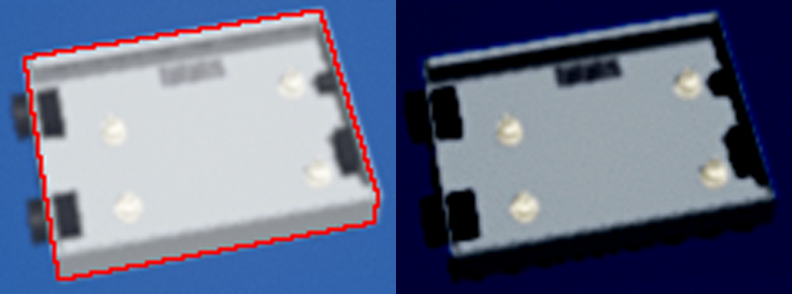

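The tray outline fits, but all four posts sit about 11 mm towards the rear of its centre, so I'll triangulate the posts directly.

```bash
python3 - <<'E'
from h import *
from scipy.optimize import least_squares
S=dict(a=(299.38,261.06),b=(307.19,288.23),c=(249.4,298.6),d=(244.78,275.37))
T=dict(a=(313.94,198.69),b=(340.92,196.74),c=(345.2,243.84),d=(322.65,245.4))
X={}
for k in S:
    r=least_squares(lambda X:np.r_[proj("side",X)[0]-S[k],proj("top",X)[0]-T[k]],[550,-177,30]);X[k]=r.x;print(k,r.x.round(1),r.fun.round(2))
L=np.array([H[k] for k in S])
r=least_squares(lambda q:np.concatenate([(proj(n,pts(np.r_[q[:3],q[3]/100],L))-np.array([D[k] for k in S])).ravel() for n,D in(("side",S),("top",T))]),[550,-177,30,7.6]);print("pattern",r.x,np.abs(r.fun).max(), r.fun.round(2))
pb=[567.87,179.05,19.2,-.1821];print("transformer",pts(pb,[(-36,0,24.4)]))
E
```

```text
a [ 627.  -129.7   21.7] [ 0.33 -0.08  0.01  0.4 ]
b [ 633.3 -210.    21.6] [ 0.3  -0.07  0.01  0.38]
c [ 492.9 -220.4   20.2] [ 0.38 -0.09  0.05  0.48]
d [ 487.7 -154.3   20.1] [ 0.49 -0.11  0.06  0.6 ]
pattern [ 559.95503528 -175.19860733   21.13478382    7.74046798] 0.6886509121326299 [ 0.19  0.12  0.07 -0.06  0.51 -0.29  0.69 -0.22  0.07  0.56 -0.12  0.57
  0.12  0.32  0.23  0.4 ]
transformer [[532.46523978 185.56942896  43.6       ]]
```

>>> {"fn": "carry_out", "kwargs": {"slide": [[0.8, -0.8, 0], [0.8, -0.8, 0], [0.8, -0.8, 0], [0.8, -0.8, 0], [0.8, -0.8, 0], [0.8, -0.8, 0], [0.8, -0.8, 0], [0.8, -0.8, 0]], "dr": [[0, 0, 0.037], [0, 0, 0.037], [0, 0, 0.037], [0, 0, 0.037], [0, 0, 0.037], [0, 0, 0.037], [0, 0, 0.037], [0, 0, 0.037]], "gripper": [100, 100, 100, 100, 100, 100, 100, 100]}}

```text
clock: 0.77
eef_pos: [426.1, 298.8, 302.3]
eef_rot: [-3.141, 0.0, 2.952]
wrist_force: [0.4, 0.6, -0.5]
finger_gap: 94.4
finger_force: 0.0
```

>>> {"fn": "carry_out", "kwargs": {"slide": [[0.439, -0.469, -0.25], [0.439, -0.469, -0.4], [0.439, -0.469, -0.5], [0.439, -0.469, -0.5], [0.439, -0.469, -0.5], [0.439, -0.469, -0.5], [0.439, -0.469, -0.5]], "dr": [[0, 0, 0], [0, 0, 0], [0, 0, 0], [0, 0, 0], [0, 0, 0], [0, 0, 0], [0, 0, 0]], "gripper": [100, 100, 100, 100, 100, 100, 100]}}

```text
clock: 1.35
eef_pos: [532.3, 184.9, 176.0]
eef_rot: [-3.14, -0.003, 2.955]
wrist_force: [-0.4, -0.1, -0.6]
finger_gap: 93.9
finger_force: 0.0
```

```bash
python3 - <<'E'
from h import *
s=read_state();print(s["eef_pos"],s["eef_rot"])
I={n:camera(n) for n in M}
c=[cv2.resize(I["top"][170:280,150:270],None,fx=3.3,fy=3.3,interpolation=2),cv2.resize(I["side"][100:210,200:320],None,fx=3.3,fy=3.3,interpolation=2)]
cv2.imwrite("pics/g1.png",np.hstack(c)[:,:,::-1])
E
```

```text
[532.28056005 184.87674834 175.98705457] [-3.14014927 -0.00318283  2.95531165]
```

View pics/g1.png

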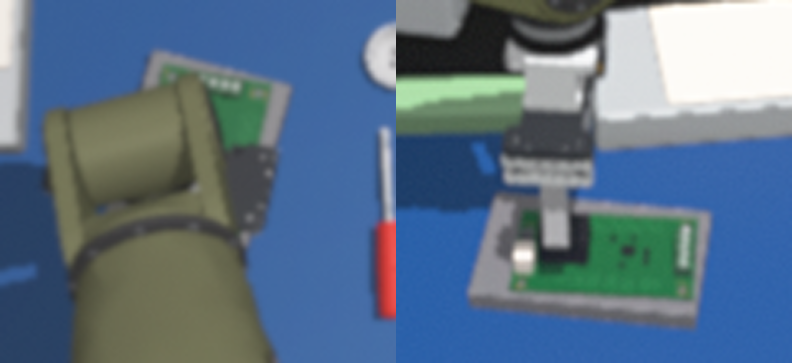

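The side view shows the fingers straddling the transformer. Now I'll go down and close.

>>> {"fn": "carry_out", "kwargs": {"slide": [[0, 0, -0.08], [0, 0, -0.15], [0, 0, -0.19], [0, 0, -0.212], [0, 0, -0.212], [0, 0, -0.212], [0, 0, -0.212], [0, 0, -0.212], [0, 0, -0.212], [0, 0, -0.212]], "dr": [[0, 0, 0], [0, 0, 0], [0, 0, 0], [0, 0, 0], [0, 0, 0], [0, 0, 0], [0, 0, 0], [0, 0, 0], [0, 0, 0], [0, 0, 0]], "gripper": [100, 100, 100, 100, 100, 30, 30, 30, 30, 30], "newtons": 30}}

```text
clock: 2.28
eef_pos: [532.5, 185.7, 125.1]
eef_rot: [3.141, 0.001, 2.957]
wrist_force: [1.1, 0.5, -0.1]
finger_gap: 63.8
finger_force: 0.0
```

>>> {"fn": "carry_out", "kwargs": {"slide": [[0, 0, -0.008], [0, 0, -0.008], [0, 0, -0.008], [0, 0, -0.008], [0, 0, -0.008], [0, 0, -0.008], [0, 0, -0.008]], "dr": [[0, 0, 0], [0, 0, 0], [0, 0, 0], [0, 0, 0], [0, 0, 0], [0, 0, 0], [0, 0, 0]], "gripper": [30, 30, 30, 30, 30, 30, 30]}}

```text
clock: 2.87
eef_pos: [532.4, 185.6, 122.6]
eef_rot: [-3.141, -0.0, 2.957]
wrist_force: [-0.1, -1.1, -0.6]
finger_gap: 35.8
finger_force: 30.0
```

>>> {"fn": "carry_out", "kwargs": {"slide": [[0, 0, 0.04], [0, 0, 0.12], [0, 0, 0.24], [0, 0, 0.36], [0, 0, 0.44], [0, 0, 0.44], [0, 0, 0.44]], "dr": [[0, 0, 0], [0, 0, 0], [0, 0, 0], [0, 0, 0], [0, 0, 0], [0, 0, 0], [0, 0, 0]], "gripper": [30, 30, 30, 30, 30, 30, 30]}}

```text
clock: 3.45
eef_pos: [532.4, 185.7, 233.2]
eef_rot: [3.141, 0.001, 2.957]
wrist_force: [-0.1, -0.0, -3.9]
finger_gap: 35.7
finger_force: 30.0
```

>>> {"fn": "carry_out", "kwargs": {"slide": [[-0.002, -0.08, 0], [-0.006, -0.2, 0], [-0.01, -0.35, 0], [-0.015, -0.5, 0], [-0.017, -0.65, 0], [-0.017, -0.8, 0], [-0.017, -0.8, 0]], "dr": [[0, 0, 0.01], [0, 0, 0.02], [0, 0, 0.03], [0, 0, 0.0416], [0, 0, 0.0416], [0, 0, 0.0416], [0, 0, 0.0416]], "gripper": [30, 30, 30, 30, 30, 30, 30]}}

```text
clock: 4.03
eef_pos: [527.4, -19.4, 230.8]
eef_rot: [-3.141, -0.003, -3.069]
wrist_force: [0.1, 0.2, -3.5]
finger_gap: 35.8
finger_force: 30.0
```

>>> {"fn": "carry_out", "kwargs": {"slide": [[-0.003, -0.12, 0], [-0.008, -0.27, 0], [-0.012, -0.42, 0], [-0.0166, -0.55, 0], [-0.0166, -0.62, 0], [-0.0166, -0.654, 0], [-0.0166, -0.654, -0.1], [-0.0166, -0.654, -0.16], [-0.0166, -0.654, -0.16]], "dr": [[0, 0, 0], [0, 0, 0], [0, 0, 0], [0, 0, 0], [0, 0, 0], [0, 0, 0], [0, 0, 0], [0, 0, 0], [0, 0, 0]], "gripper": [30, 30, 30, 30, 30, 30, 30, 30, 30]}}

```text
clock: 4.78
eef_pos: [522.6, -176.7, 188.4]
eef_rot: [3.138, -0.006, -3.064]
wrist_force: [-0.6, 0.0, -3.5]
finger_gap: 35.8
finger_force: 30.0
```

```bash
python3 - <<'E'
from h import *
s=read_state();print(s["eef_pos"],s["eef_rot"],s["wrist_force"],s["moment"])
I={n:camera(n) for n in M}
for n in M: cv2.imwrite(f"pics/{n}2.png",I[n][:,:,::-1])
c=[cv2.resize(I["top"][165:285,280:400],None,fx=3.3,fy=3.3,interpolation=2),cv2.resize(I["side"][205:325,215:335],None,fx=3.3,fy=3.3,interpolation=2)]
cv2.imwrite("pics/g2.png",np.hstack(c)[:,:,::-1])
E
```

```text
[ 522.64596653 -176.73796375  188.44310854] [ 3.13828751 -0.00618032 -3.06440021] [-0.64717134  0.03536374 -3.50731872] [0.01020162 0.05420619 0.03837338]
```

View pics/g2.png

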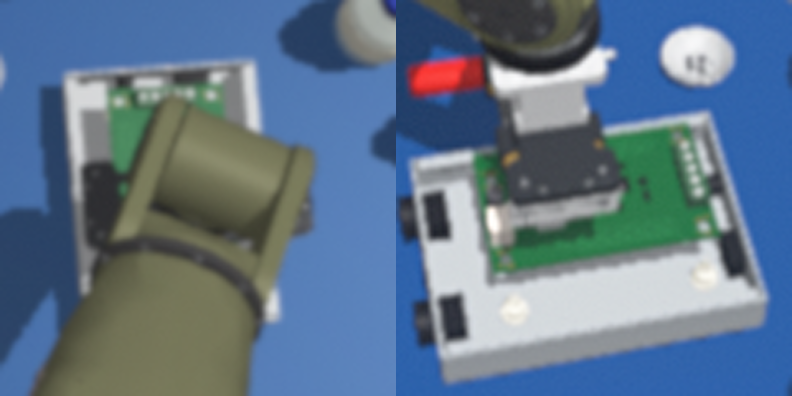

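The board hangs level over the tray and the arm hides most of it from above. Its rear corners show in the top view and its right and front edges in the side view. I'll refit the held board there to check it against the tool pose.

```bash
cat > held.py <<'E'
from h import *
I={n:camera(n) for n in M}
s=read_state();e=s["eef_pos"];yaw=s["eef_rot"][2]+np.pi;yaw=(yaw+1)%(2*np.pi)-1
def run(R,p0):
    D={}
    for n in M:
        m,w=bdata(n,I[n],(0,0));w=(I[n].max(2)>60)*1.
        z=np.zeros_like(w)
        for x0,x1,y0,y1 in R[n]: z[y0:y1,x0:x1]=1
        D[n]=(m,w*z)
    for k,d in(("both",D),("side",{"side":D["side"]}),("top",{"top":D["top"]})):
        p,c=fit(d,p0,BB,5,p0[2])
        off=pts([0,0,0,-yaw],[[p[0]-e[0],p[1]-e[1],0]])[0]
        print(k,p.round(3),round(c,1),"board centre in tool-aligned axes",off[:2].round(1),"z",round(e[2]-p[2],1))
E
python3 - <<'E'
from held import *
print(e,yaw)
c,s_=np.cos(yaw),np.sin(yaw)
run(dict(top=[(308,352,183,199),(308,319,183,212)],side=[(406-0,407,0,1),(407,408,0,1),(215+192,216+192,0,1),(406,407,0,1),(215+0,216,0,1),(406,407,0,1),(405,406,0,1),(406,407,0,1),(404,405,0,1)]+[(215+int(630/3.3),0,0,0)]+[(406-406+215+0,335,205+70,295)]+[(335-55+0+int(0),328,238,295)]]) if 0 else None,None) if 0 else run(dict(top=[(308,352,183,199),(308,319,183,212)],side=[(232,328,274,293),(408,409,0,1),(405,406,0,1),(406,407,0,1),(407,408,0,1),(404,405,0,1),(403,404,0,1),(402,403,0,1),(401,402,0,1),(400,401,0,1)][:1]+[(407-407+407-0,408,0,1)][:0]+[(215+193-0,216+193,0,1)][:0]+[(408-408+408,409,0,1)][:0]+[(406,407,0,1)][:0]+[(405-0,406,0,1)][:0]+[(407,408,0,1)][:0]+[(408,409,0,1)][:0]+[(215+int(635/3.3)-120,328,238,275)]),[e[0]+36*c,e[1]+36*s_,85,yaw])
E
```

```text
File "<stdin>", line 4
    run(dict(top=[(308,352,183,199),(308,319,183,212)],side=[(406-0,407,0,1),(407,408,0,1),(215+192,216+192,0,1),(406,407,0,1),(215+0,216,0,1),(406,407,0,1),(405,406,0,1),(406,407,0,1),(404,405,0,1)]+[(215+int(630/3.3),0,0,0)]+[(406-406+215+0,335,205+70,295)]+[(335-55+0+int(0),328,238,295)]]) if 0 else None,None) if 0 else run(dict(top=[(308,352,183,199),(308,319,183,212)],side=[(232,328,274,293),(408,409,0,1),(405,406,0,1),(406,407,0,1),(407,408,0,1),(404,405,0,1),(403,404,0,1),(402,403,0,1),(401,402,0,1),(400,401,0,1)][:1]+[(407-407+407-0,408,0,1)][:0]+[(215+193-0,216+193,0,1)][:0]+[(408-408+408,409,0,1)][:0]+[(406,407,0,1)][:0]+[(405-0,406,0,1)][:0]+[(407,408,0,1)][:0]+[(408,409,0,1)][:0]+[(215+int(635/3.3)-120,328,238,275)]),[e[0]+36*c,e[1]+36*s_,85,yaw])
                                                                                                                                                                                                                                                                                                   ^
SyntaxError: closing parenthesis ']' does not match opening parenthesis '('
```

```bash
python3 - <<'E'
from held import *
c,s_=np.cos(yaw),np.sin(yaw);print(e,yaw)
run(dict(top=[(308,352,183,199),(308,319,183,212)],side=[(288,318,236,280),(236,318,274,293)]),[e[0]+36*c,e[1]+36*s_,85,yaw])
E
```

```text
[ 524.38965504 -177.44317203  193.41629603] 0.07770623410291577
both [ 5.59207e+02 -1.71879e+02  8.53880e+01  5.80000e-02] 233.9 board centre in tool-aligned axes [35.1  2.8] z 108.0
side [ 5.59089e+02 -1.71153e+02  8.49640e+01  6.90000e-02] 117.0 board centre in tool-aligned axes [35.1  3.6] z 108.5
top [ 5.47517e+02 -1.76326e+02  8.49690e+01  7.00000e-02] 74.6 board centre in tool-aligned axes [23.1 -0.7] z 108.4
```

```bash
cat > held.py <<'E'
from h import *
def held(R,zoff=103.4):
    I={n:camera(n) for n in M}
    s=read_state();e=s["eef_pos"];yaw=(s["eef_rot"][2]+np.pi+1)%(2*np.pi)-1
    D={}
    for n in M:
        m,_=bdata(n,I[n],(0,0));z=np.zeros(m.shape)
        for x0,x1,y0,y1 in R[n]: z[y0:y1,x0:x1]=1
        D[n]=(m,z*(I[n].max(2)>60))
    print(e.round(1),yaw.round(4))
    P=lambda q:np.r_[e[:2]+pts([0,0,0,yaw],[[q[0],q[1],0]])[0,:2],e[2]-zoff,yaw]
    for k in(("side","top"),("side",),("top",)):
        r=minimize(lambda q:sum((D[n][1]*(render(n,P(q),BB)-D[n][0])**2).sum() for n in k),[36,0],method="Nelder-Mead",options=dict(initial_simplex=[[30,-5],[42,-5],[36,6]],xatol=.02))
        print(k,"offset along board x,y from TCP",r.x.round(2),round(r.fun,1),"centre",P(r.x).round(1)[:3])
    return I,P
E
python3 - <<'E'
from held import *
I,P=held(dict(top=[(308,320,183,212),(341,352,183,199)],side=[(288,318,236,280),(236,318,274,293)]))
for n in I:
    k=render(n,P([36,0]),BB)>.5;k&=~cv2.erode(k.astype(np.uint8),np.ones((3,3))).astype(bool);I[n]=I[n].copy();I[n][k]=(255,0,0)
c=[cv2.resize(I["top"][165:285,280:400],None,fx=3.3,fy=3.3,interpolation=0),cv2.resize(I["side"][205:325,215:335],None,fx=3.3,fy=3.3,interpolation=0)]
cv2.imwrite("pics/g3.png",np.hstack(c)[:,:,::-1])
E
```

```text
[ 524.4 -177.6  193.6] 0.0776
('side', 'top') offset along board x,y from TCP [35.52  0.69] 146.2 centre [ 559.7 -174.2   90.2]
('side',) offset along board x,y from TCP [35.27  0.93] 120.3 centre [ 559.4 -174.    90.2]
('top',) offset along board x,y from TCP [37.01 -1.05] 19.6 centre [ 561.3 -175.8   90.2]
```

View pics/g3.png

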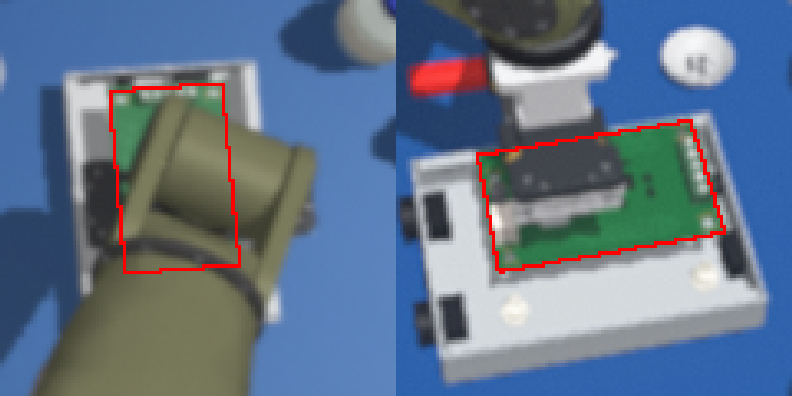

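The held board matches the model: its centre is 36 mm from the TCP, near (560,-175), which is where the post pattern is. I'll lower it and watch the force.

>>> {"fn": "carry_out", "kwargs": {"slide": [[0, 0, -0.06], [0, 0, -0.11], [0, 0, -0.14], [0, 0, -0.16], [0, 0, -0.16], [0, 0, -0.16]], "dr": [[0, 0, 0], [0, 0, 0], [0, 0, 0], [0, 0, 0], [0, 0, 0], [0, 0, 0]], "gripper": [30, 30, 30, 30, 30, 30]}}

```text
clock: 5.58
eef_pos: [524.2, -177.9, 153.1]
eef_rot: [-3.141, 0.0, -3.064]
wrist_force: [1.3, 0.1, -3.3]
finger_gap: 35.9
finger_force: 30.0
```

>>> {"fn": "carry_out", "kwargs": {"slide": [[0, 0, -0.004], [0, 0, -0.008], [0, 0, -0.012], [0, 0, -0.016], [0, 0, -0.02], [0, 0, -0.02]], "dr": [[0, 0, 0], [0, 0, 0], [0, 0, 0], [0, 0, 0], [0, 0, 0], [0, 0, 0]], "gripper": [30, 30, 30, 30, 30, 30]}}

```text
clock: 6.08
eef_pos: [524.0, -177.8, 147.5]
eef_rot: [3.142, -0.0, -3.065]
wrist_force: [-0.5, -0.5, -3.2]
finger_gap: 35.8
finger_force: 30.0
```

>>> {"fn": "carry_out", "kwargs": {"slide": [[0, 0, -0.002], [0, 0, -0.004], [0, 0, -0.006], [0, 0, -0.008], [0, 0, -0.01], [0, 0, -0.012], [0, 0, -0.012]], "dr": [[0, 0, 0], [0, 0, 0], [0, 0, 0], [0, 0, 0], [0, 0, 0], [0, 0, 0], [0, 0, 0]], "gripper": [30, 30, 30, 30, 30, 30, 30]}}

```text
clock: 6.67
eef_pos: [524.0, -177.8, 144.5]
eef_rot: [3.142, -0.0, -3.065]
wrist_force: [0.0, -0.2, -3.7]
finger_gap: 36.2
finger_force: 30.0
```

>>> {"fn": "carry_out", "kwargs": {"slide": [[0, 0, -0.002], [0, 0, -0.004], [0, 0, -0.006], [0, 0, -0.008], [0, 0, -0.008]], "dr": [[0, 0, 0], [0, 0, 0], [0, 0, 0], [0, 0, 0], [0, 0, 0]], "gripper": [30, 30, 30, 30, 30]}}

```text
clock: 7.08
eef_pos: [524.0, -177.8, 142.5]
eef_rot: [3.142, -0.0, -3.064]
wrist_force: [-0.1, -0.3, -3.1]
finger_gap: 36.0
finger_force: 30.0
```

Underside is near z=39 with no contact yet.

>>> {"fn": "carry_out", "kwargs": {"slide": [[0, 0, -0.002], [0, 0, -0.004], [0, 0, -0.006], [0, 0, -0.008], [0, 0, -0.01], [0, 0, -0.01]], "dr": [[0, 0, 0], [0, 0, 0], [0, 0, 0], [0, 0, 0], [0, 0, 0], [0, 0, 0]], "gripper": [30, 30, 30, 30, 30, 30]}}

```text
clock: 7.58
eef_pos: [524.3, -177.9, 140.4]
eef_rot: [-3.141, 0.001, -3.065]
wrist_force: [2.6, 0.4, -1.1]
finger_gap: 35.9
finger_force: 30.0
```

>>> {"fn": "carry_out", "kwargs": {"slide": [[0, 0, -0.002], [0, 0, -0.004], [0, 0, -0.006], [0, 0, -0.008], [0, 0, -0.008]], "dr": [[0, 0, 0], [0, 0, 0], [0, 0, 0], [0, 0, 0], [0, 0, 0]], "gripper": [30, 30, 30, 30, 30]}}

```text
clock: 8.0
eef_pos: [524.5, -177.9, 138.5]
eef_rot: [-3.141, 0.002, -3.065]
wrist_force: [6.1, 1.3, 2.4]
finger_gap: 36.0
finger_force: 30.0
```

Contact, with the posts pushing the board towards +x, so I'll shift that way a little.

>>> {"fn": "carry_out", "kwargs": {"slide": [[0.002, 0.0, 0], [0.004, 0.001, 0], [0.006, 0.001, 0], [0.006, 0.001, 0]], "dr": [[0, 0, 0], [0, 0, 0], [0, 0, 0], [0, 0, 0]], "gripper": [30, 30, 30, 30]}}

```text
clock: 8.33
eef_pos: [525.3, -177.8, 138.2]
eef_rot: [-3.141, -0.001, -3.065]
wrist_force: [-0.3, -1.5, 5.8]
finger_gap: 35.9
finger_force: 30.0
```

Now it sits centred on the cones. I'll release it, rise clear of the block and shut the fingers.

>>> {"fn": "carry_out", "kwargs": {"slide": [[0, 0, 0], [0, 0, 0], [0, 0, 0], [0, 0, 0], [0, 0, 0.04], [0, 0, 0.12], [0, 0, 0.2], [0, 0, 0.2], [0, 0, 0.2]], "dr": [[0, 0, 0], [0, 0, 0], [0, 0, 0], [0, 0, 0], [0, 0, 0], [0, 0, 0], [0, 0, 0], [0, 0, 0], [0, 0, 0]], "gripper": [60, 60, 60, 60, 60, 60, 60, 0, 0]}}

```text
clock: 9.08
eef_pos: [525.7, -177.7, 189.3]
eef_rot: [-3.141, 0.002, -3.064]
wrist_force: [-0.3, 0.1, -0.6]
finger_gap: 46.3
finger_force: 0.0
```

>>> {"fn": "carry_out", "kwargs": {"slide": [[0, 0, 0], [0, 0, 0], [0, 0, 0], [0, 0, 0], [0, 0, 0], [0, 0, 0], [0, 0, 0], [0, 0, 0], [0, 0, 0]], "dr": [[0, 0, 0], [0, 0, 0], [0, 0, 0], [0, 0, 0], [0, 0, 0], [0, 0, 0], [0, 0, 0], [0, 0, 0], [0, 0, 0]], "gripper": [0, 0, 0, 0, 0, 0, 0, 0, 0]}}

```text
clock: 9.83
eef_pos: [525.5, -177.6, 188.1]
eef_rot: [3.142, -0.0, -3.064]
wrist_force: [0.6, 0.0, -0.4]
finger_gap: 0.6
finger_force: 0.0
```

```bash
python3 - <<'E'
from held import *
s=read_state();print(s["eef_pos"].round(1),s["wrist_force"],s["finger_gap"])
I={n:camera(n) for n in M}
cv2.imwrite("pics/side5.png",I["side"][:,:,::-1])
c=[cv2.resize(I["top"][165:285,280:400],None,fx=3.3,fy=3.3,interpolation=2),cv2.resize(I["side"][205:325,215:335],None,fx=3.3,fy=3.3,interpolation=2)]
cv2.imwrite("pics/g4.png",np.hstack(c)[:,:,::-1])
E
```

```text
[ 525.5 -177.6  188.1] [ 0.55758644  0.04141203 -0.38141741] 0.6415170603920642
```

View pics/g4.png

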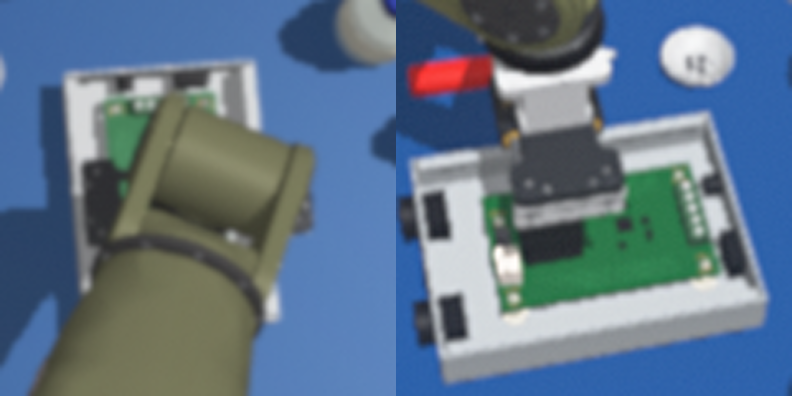

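The board lies on all four posts, with the post tips showing in the front holes at about (513,300) and (705,265) in the composite. Next I'll press the relay end through the block, slightly to the relay side of its centre.

>>> {"fn": "carry_out", "kwargs": {"slide": [[-0.032, -0.0025, -0.03], [-0.032, -0.0025, -0.06], [-0.032, -0.0025, -0.072], [-0.032, -0.0025, -0.075], [-0.032, -0.0025, -0.077], [-0.032, -0.0025, -0.079], [-0.032, -0.0025, -0.081], [-0.032, -0.0025, -0.081]], "dr": [[0, 0, 0], [0, 0, 0], [0, 0, 0], [0, 0, 0], [0, 0, 0], [0, 0, 0], [0, 0, 0], [0, 0, 0]], "gripper": [0, 0, 0, 0, 0, 0, 0, 0]}}

```text
clock: 10.6
eef_pos: [517.6, -178.2, 168.0]
eef_rot: [-3.141, 0.0, -3.064]
wrist_force: [-0.3, 0.6, -0.1]
finger_gap: 0.5
finger_force: 0.0
```

>>> {"fn": "carry_out", "kwargs": {"slide": [[0, 0, -0.0017], [0, 0, -0.0034], [0, 0, -0.005], [0, 0, -0.0067], [0, 0, -0.0084], [0, 0, -0.01], [0, 0, -0.01]], "dr": [[0, 0, 0], [0, 0, 0], [0, 0, 0], [0, 0, 0], [0, 0, 0], [0, 0, 0], [0, 0, 0]], "gripper": [0, 0, 0, 0, 0, 0, 0]}}

```text
clock: 11.18
eef_pos: [517.6, -178.4, 166.2]
eef_rot: [-3.141, 0.001, -3.064]
wrist_force: [-2.9, 0.8, 8.7]
finger_gap: 0.4
finger_force: 4.5
```

>>> {"fn": "carry_out", "kwargs": {"slide": [[0, 0, -0.0017], [0, 0, -0.0034], [0, 0, -0.005], [0, 0, -0.005]], "dr": [[0, 0, 0], [0, 0, 0], [0, 0, 0], [0, 0, 0]], "gripper": [0, 0, 0, 0]}}

```text
clock: 11.52
eef_pos: [517.4, -178.3, 164.3]
eef_rot: [-3.141, -0.0, -3.065]
wrist_force: [-2.9, -1.1, 4.0]
finger_gap: 0.4
finger_force: 1.8
```

>>> {"fn": "carry_out", "kwargs": {"slide": [[0, 0, -0.0015], [0, 0, -0.003], [0, 0, -0.004], [0, 0, -0.004]], "dr": [[0, 0, 0], [0, 0, 0], [0, 0, 0], [0, 0, 0]], "gripper": [0, 0, 0, 0]}}

```text
clock: 11.85
eef_pos: [517.6, -178.3, 163.1]
eef_rot: [-3.141, 0.0, -3.065]
wrist_force: [-0.6, -0.7, 1.6]
finger_gap: 0.5
finger_force: 0.7
```

>>> {"fn": "carry_out", "kwargs": {"slide": [[0, 0, -0.0015], [0, 0, -0.003], [0, 0, -0.004], [0, 0, -0.004]], "dr": [[0, 0, 0], [0, 0, 0], [0, 0, 0], [0, 0, 0]], "gripper": [0, 0, 0, 0]}}

```text
clock: 12.18
eef_pos: [517.7, -178.4, 162.7]
eef_rot: [-3.141, 0.001, -3.065]
wrist_force: [-2.5, -1.7, 7.1]
finger_gap: 0.7
finger_force: 3.6
```

>>> {"fn": "carry_out", "kwargs": {"slide": [[0, 0, -0.0012], [0, 0, -0.0024], [0, 0, -0.003], [0, 0, -0.003]], "dr": [[0, 0, 0], [0, 0, 0], [0, 0, 0], [0, 0, 0]], "gripper": [0, 0, 0, 0]}}

```text
clock: 12.52
eef_pos: [517.8, -178.5, 162.5]
eef_rot: [-3.141, 0.001, -3.065]
wrist_force: [-3.9, -0.5, 13.9]
finger_gap: 0.5
finger_force: 6.8
```

Firm at 13.9 N after the click, so the relay end is home. Next I'll lift off and go to the terminal end with the fingers 48 mm apart, so they land on the two free patches.

>>> {"fn": "carry_out", "kwargs": {"slide": [[0, 0, 0.05], [0, 0, 0.1], [0.1, 0.008, 0.1], [0.24, 0.018, 0.1], [0.362, 0.0276, 0.1], [0.362, 0.0276, 0.1], [0.362, 0.0276, 0.1], [0.362, 0.0276, 0.1], [0.362, 0.0276, 0.1], [0.362, 0.0276, 0.1]], "dr": [[0, 0, 0], [0, 0, 0], [0, 0, 0], [0, 0, 0], [0, 0, 0], [0, 0, 0], [0, 0, 0], [0, 0, 0], [0, 0, 0], [0, 0, 0]], "gripper": [0, 0, 0, 51, 51, 51, 51, 51, 51, 51]}}

```text
clock: 13.35
eef_pos: [607.4, -171.5, 186.7]
eef_rot: [3.142, 0.0, -3.065]
wrist_force: [0.5, 0.4, 0.7]
finger_gap: 43.7
finger_force: 0.0
```

```bash
python3 - <<'E'
from held import *
s=read_state();print(s["eef_pos"].round(1),s["eef_rot"],s["wrist_force"],s["finger_gap"])
I={n:camera(n) for n in M}
c=[cv2.resize(I["top"][165:285,280:400],None,fx=3.3,fy=3.3,interpolation=2),cv2.resize(I["side"][205:325,215:335],None,fx=3.3,fy=3.3,interpolation=2)]
cv2.imwrite("pics/g5.png",np.hstack(c)[:,:,::-1])
E
```

```text
[ 607.4 -171.5  186.7] [ 3.14157942e+00  5.44845270e-06 -3.06499018e+00] [0.48161276 0.44143038 0.65337378] 43.74172992105198
```

View pics/g5.png

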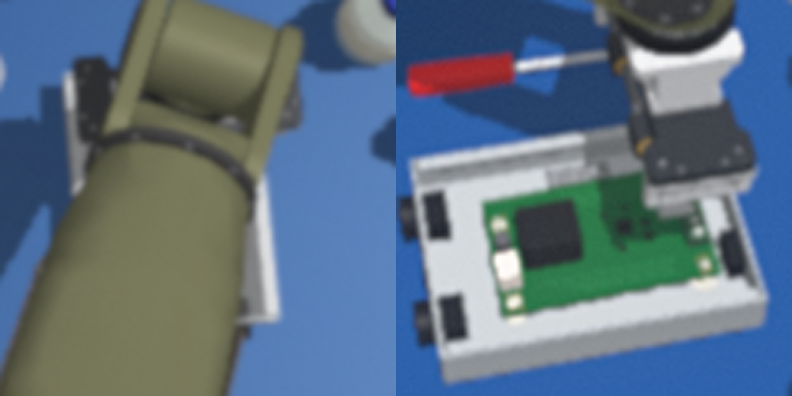

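The relay end is down, with its post heads through the holes, and the gripper is over the terminal end. I have now viewed 11 pictures, one over the limit of 10, so I'll work by force only from here.

>>> {"fn": "carry_out", "kwargs": {"slide": [[0, 0, -0.06], [0, 0, -0.12], [0, 0, -0.16], [0, 0, -0.18], [0, 0, -0.184], [0, 0, -0.188], [0, 0, -0.188]], "dr": [[0, 0, 0], [0, 0, 0], [0, 0, 0], [0, 0, 0], [0, 0, 0], [0, 0, 0], [0, 0, 0]], "gripper": [51, 51, 51, 51, 51, 51, 51]}}

```text
clock: 14.03
eef_pos: [608.2, -171.4, 140.0]
eef_rot: [-3.141, 0.001, -3.064]
wrist_force: [0.6, 0.9, 0.3]
finger_gap: 47.9
finger_force: 0.0
```

>>> {"fn": "carry_out", "kwargs": {"slide": [[0, 0, -0.0017], [0, 0, -0.0034], [0, 0, -0.005], [0, 0, -0.0067], [0, 0, -0.0084], [0, 0, -0.01], [0, 0, -0.01]], "dr": [[0, 0, 0], [0, 0, 0], [0, 0, 0], [0, 0, 0], [0, 0, 0], [0, 0, 0], [0, 0, 0]], "gripper": [51, 51, 51, 51, 51, 51, 51]}}

```text
clock: 14.62
eef_pos: [608.0, -171.3, 136.8]
eef_rot: [3.142, -0.0, -3.065]
wrist_force: [0.1, 0.3, -0.9]
finger_gap: 48.4
finger_force: 0.0
```

>>> {"fn": "carry_out", "kwargs": {"slide": [[0, 0, -0.0017], [0, 0, -0.0034], [0, 0, -0.005], [0, 0, -0.0067], [0, 0, -0.0067]], "dr": [[0, 0, 0], [0, 0, 0], [0, 0, 0], [0, 0, 0], [0, 0, 0]], "gripper": [51, 51, 51, 51, 51]}}

```text
clock: 15.03
eef_pos: [608.0, -171.3, 135.1]
eef_rot: [3.142, -0.0, -3.065]
wrist_force: [0.1, 0.2, -0.4]
finger_gap: 47.7
finger_force: 0.0
```

>>> {"fn": "carry_out", "kwargs": {"slide": [[0, 0, -0.0017], [0, 0, -0.0034], [0, 0, -0.005], [0, 0, -0.005]], "dr": [[0, 0, 0], [0, 0, 0], [0, 0, 0], [0, 0, 0]], "gripper": [51, 51, 51, 51]}}

```text
clock: 15.37
eef_pos: [608.1, -171.4, 134.4]
eef_rot: [-3.141, 0.0, -3.065]
wrist_force: [-1.3, 0.0, 4.5]
finger_gap: 47.6
finger_force: 2.3
```

>>> {"fn": "carry_out", "kwargs": {"slide": [[0, 0, -0.0017], [0, 0, -0.0034], [0, 0, -0.005], [0, 0, -0.005]], "dr": [[0, 0, 0], [0, 0, 0], [0, 0, 0], [0, 0, 0]], "gripper": [51, 51, 51, 51]}}

```text
clock: 15.7
eef_pos: [608.2, -171.4, 133.5]
eef_rot: [-3.141, 0.001, -3.065]
wrist_force: [-2.6, 0.5, 6.3]
finger_gap: 48.0
finger_force: 3.7
```

>>> {"fn": "carry_out", "kwargs": {"slide": [[0, 0, -0.0015], [0, 0, -0.003], [0, 0, -0.004], [0, 0, -0.004]], "dr": [[0, 0, 0], [0, 0, 0], [0, 0, 0], [0, 0, 0]], "gripper": [51, 51, 51, 51]}}

```text
clock: 16.03
eef_pos: [608.1, -171.4, 132.1]
eef_rot: [-3.141, 0.001, -3.065]
wrist_force: [-0.4, -1.2, 1.0]
finger_gap: 48.3
finger_force: 0.5
```

Resistance dropped. I'll continue gently until it is firm.

>>> {"fn": "carry_out", "kwargs": {"slide": [[0, 0, -0.0015], [0, 0, -0.003], [0, 0, -0.004], [0, 0, -0.004]], "dr": [[0, 0, 0], [0, 0, 0], [0, 0, 0], [0, 0, 0]], "gripper": [51, 51, 51, 51]}}

```text
clock: 16.37
eef_pos: [608.1, -171.4, 130.8]
eef_rot: [-3.141, 0.0, -3.065]
wrist_force: [0.6, -0.3, 3.1]
finger_gap: 48.2
finger_force: 1.8
```

>>> {"fn": "carry_out", "kwargs": {"slide": [[0, 0, -0.0012], [0, 0, -0.0024], [0, 0, -0.003], [0, 0, -0.003]], "dr": [[0, 0, 0], [0, 0, 0], [0, 0, 0], [0, 0, 0]], "gripper": [51, 51, 51, 51]}}

```text
clock: 16.7
eef_pos: [607.8, -171.2, 129.5]
eef_rot: [3.141, -0.001, -3.065]
wrist_force: [-0.2, -0.7, -0.3]
finger_gap: 48.2
finger_force: 0.0
```

>>> {"fn": "carry_out", "kwargs": {"slide": [[0, 0, -0.0012], [0, 0, -0.0024], [0, 0, -0.003], [0, 0, -0.003]], "dr": [[0, 0, 0], [0, 0, 0], [0, 0, 0], [0, 0, 0]], "gripper": [51, 51, 51, 51]}}

```text
clock: 17.03
eef_pos: [608.0, -171.3, 129.3]
eef_rot: [3.142, -0.0, -3.064]
wrist_force: [-1.1, 0.9, 2.3]
finger_gap: 48.2
finger_force: 1.3
```

>>> {"fn": "carry_out", "kwargs": {"slide": [[0, 0, -0.001], [0, 0, -0.002], [0, 0, -0.002], [0, 0, -0.002]], "dr": [[0, 0, 0], [0, 0, 0], [0, 0, 0], [0, 0, 0]], "gripper": [51, 51, 51, 51]}}

```text
clock: 17.37
eef_pos: [608.0, -171.3, 129.2]
eef_rot: [3.142, -0.0, -3.065]
wrist_force: [-4.3, 1.6, 7.2]
finger_gap: 48.0
finger_force: 3.8
```

>>> {"fn": "carry_out", "kwargs": {"slide": [[0, 0, -0.001], [0, 0, -0.002], [0, 0, -0.003], [0, 0, -0.003]], "dr": [[0, 0, 0], [0, 0, 0], [0, 0, 0], [0, 0, 0]], "gripper": [51, 51, 51, 51]}}

```text
clock: 17.7
eef_pos: [608.0, -171.3, 129.2]
eef_rot: [-3.142, 0.0, -3.064]
wrist_force: [-7.3, 3.0, 14.0]
finger_gap: 48.0
finger_force: 7.1
```

The terminal end is firm at 14 N (tips at z=32.2, so the underside is about 29.8). I'll press the relay end once more: if it is home, the block should stop the tool at about TCP z=161.

>>> {"fn": "carry_out", "kwargs": {"slide": [[0, 0, 0.04], [0, 0, 0.12], [0, 0, 0.2], [-0.15, -0.012, 0.22], [-0.3, -0.023, 0.22], [-0.363, -0.028, 0.22], [-0.363, -0.028, 0.22], [-0.363, -0.028, 0.22], [-0.363, -0.028, 0.22], [-0.363, -0.028, 0.22]], "dr": [[0, 0, 0], [0, 0, 0], [0, 0, 0], [0, 0, 0], [0, 0, 0], [0, 0, 0], [0, 0, 0], [0, 0, 0], [0, 0, 0], [0, 0, 0]], "gripper": [51, 51, 51, 0, 0, 0, 0, 0, 0, 0]}}

```text
clock: 18.53
eef_pos: [518.0, -178.3, 183.0]
eef_rot: [-3.141, 0.0, -3.064]
wrist_force: [0.9, 0.6, -0.2]
finger_gap: 4.5
finger_force: 0.0
```

>>> {"fn": "carry_out", "kwargs": {"slide": [[0, 0, -0.01], [0, 0, -0.03], [0, 0, -0.05], [0, 0, -0.056], [0, 0, -0.06], [0, 0, -0.06]], "dr": [[0, 0, 0], [0, 0, 0], [0, 0, 0], [0, 0, 0], [0, 0, 0], [0, 0, 0]], "gripper": [0, 0, 0, 0, 0, 0]}}

```text
clock: 19.03
eef_pos: [517.2, -178.3, 167.6]
eef_rot: [3.141, -0.001, -3.064]
wrist_force: [0.1, -0.2, -1.8]
finger_gap: 0.6
finger_force: 0.0
```

>>> {"fn": "carry_out", "kwargs": {"slide": [[0, 0, -0.002], [0, 0, -0.004], [0, 0, -0.006], [0, 0, -0.008], [0, 0, -0.01], [0, 0, -0.012], [0, 0, -0.014], [0, 0, -0.016], [0, 0, -0.016]], "dr": [[0, 0, 0], [0, 0, 0], [0, 0, 0], [0, 0, 0], [0, 0, 0], [0, 0, 0], [0, 0, 0], [0, 0, 0], [0, 0, 0]], "gripper": [0, 0, 0, 0, 0, 0, 0, 0, 0]}}

```text
clock: 19.78
eef_pos: [517.2, -178.3, 163.9]
eef_rot: [3.142, -0.0, -3.065]
wrist_force: [-0.6, 1.1, 0.2]
finger_gap: 0.2
finger_force: 0.0
```

>>> {"fn": "carry_out", "kwargs": {"slide": [[0, 0, -0.0015], [0, 0, -0.003], [0, 0, -0.005], [0, 0, -0.005]], "dr": [[0, 0, 0], [0, 0, 0], [0, 0, 0], [0, 0, 0]], "gripper": [0, 0, 0, 0]}}

```text
clock: 20.12
eef_pos: [517.2, -178.3, 162.6]
eef_rot: [3.142, -0.0, -3.065]
wrist_force: [-0.1, -0.3, -0.1]
finger_gap: 0.4
finger_force: 0.0
```

>>> {"fn": "carry_out", "kwargs": {"slide": [[0, 0, -0.0015], [0, 0, -0.003], [0, 0, -0.004], [0, 0, -0.004]], "dr": [[0, 0, 0], [0, 0, 0], [0, 0, 0], [0, 0, 0]], "gripper": [0, 0, 0, 0]}}

```text
clock: 20.45
eef_pos: [517.2, -178.3, 161.7]
eef_rot: [3.142, -0.0, -3.065]
wrist_force: [-0.5, -0.3, -0.5]
finger_gap: 0.8
finger_force: 0.0
```

>>> {"fn": "carry_out", "kwargs": {"slide": [[0, 0, -0.0012], [0, 0, -0.0024], [0, 0, -0.003], [0, 0, -0.003]], "dr": [[0, 0, 0], [0, 0, 0], [0, 0, 0], [0, 0, 0]], "gripper": [0, 0, 0, 0]}}

```text
clock: 20.78
eef_pos: [517.3, -178.3, 161.3]
eef_rot: [-3.141, 0.0, -3.064]
wrist_force: [-0.9, -0.2, 4.9]
finger_gap: 0.5
finger_force: 2.3
```

>>> {"fn": "carry_out", "kwargs": {"slide": [[0, 0, -0.0012], [0, 0, -0.0024], [0, 0, -0.003], [0, 0, -0.003]], "dr": [[0, 0, 0], [0, 0, 0], [0, 0, 0], [0, 0, 0]], "gripper": [0, 0, 0, 0]}}

```text
clock: 21.12
eef_pos: [517.3, -178.3, 161.2]
eef_rot: [-3.141, 0.0, -3.064]
wrist_force: [-5.6, 2.5, 13.0]
finger_gap: 0.4
finger_force: 6.5
```

>>> {"fn": "carry_out", "kwargs": {"slide": [[0, 0, 0.03], [0, 0, 0.1], [0, 0, 0.25], [0, 0, 0.4], [0, 0, 0.4], [0, 0, 0.4], [0, 0, 0.4]], "dr": [[0, 0, 0], [0, 0, 0], [0, 0, 0], [0, 0, 0], [0, 0, 0], [0, 0, 0], [0, 0, 0]], "gripper": [0, 0, 0, 0, 0, 0, 0]}}

```text
clock: 21.7
eef_pos: [517.0, -178.2, 259.6]
eef_rot: [3.141, -0.001, -3.065]
wrist_force: [0.5, -0.5, -0.4]
finger_gap: 0.6
finger_force: 0.0
```

```bash
python3 - <<'E'
from h import *
I={n:camera(n) for n in M}
m,_=bdata("side",I["side"],(0,0));w=np.zeros(m.shape);w[250:305,236:322]=1;w*=I["side"].max(2)>60
for z in(28,30,32):
  r=minimize(lambda q:(w*(render("side",[q[0],q[1],z,.0775],BB)-m)**2).sum(),[561,-175],method="Nelder-Mead");print(z,r.x.round(1),round(r.fun,1))
s=read_state();print(s["eef_pos"],s["wrist_force"])
E
```

```text
28 [ 561.7 -174.4] 305.2
30 [ 561.4 -175.6] 310.8
32 [ 561.5 -176.7] 316.7
[ 516.91874716 -178.18652536  258.86466249] [-0.16797162 -0.65942006 -0.70909155]
```

```bash
python3 -c "
from cell import *
print(sign_off())"
```

```text
the job is handed in; nothing more can be done
None
```

The board is on all four standoffs, pressed home at both ends (clicks felt, firm at no more than 14 N, underside about 29.8 mm at each end), released, and handed in at about 22 s; sign-off returned no verdict, and I viewed 11 pictures, one over the limit of 10.

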